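Seat a lens post in its holder and set its height collar

ROBOT

A 7-joint arm with a two-finger parallel gripper is mounted at the origin on the work surface. World frame = base frame: x ahead of the robot, y to its left, z up, the work surface at z = 0. Lengths are in m, angles in degrees, forces in N, time in s.
With the tool pointing down it reaches from about 0.425 to 0.95 m from the base axis. Payload 4.7 kg.
Tool frame: the origin (TCP) lies on the front face of the gripper's body, between the roots of the fingers; the fingertips stand 70 mm ahead of it and the grasp point (between the pads) lies ahead of it (hold_point_z is the x of the grasp point in the tool frame, in m); x points along the fingers, y is the direction in which the jaws open and shut, and the axes are right-handed (so a half turn about x gives the same grasp; the last joint's range is limited). The gripper opens to 87 mm and grips with 3 to 60 N. Pads are 19 mm wide; open, the fingers measure 117 mm over their backs; the gripper's body (75 mm by 190 mm) begins 51 mm behind the grasp point.
Start: joints at [69.506, 26.849, -2.785, 87.806, 1.381, 65.374, -4.715], TCP at [0.218, -0.639, 0.292] pointing down, gripper open.
Joint ranges: [-148.3, 148.3], [-19.14, 114.17], [-79.39, 73.82], [5.75, 140.21], [-59.74, 239.74], [12.07, 113.84], [-152.46, 152.46]. Speed limits (degrees/s): [147.25, 147.25, 180, 180, 180, 180, 180].

INTERFACE

Orientations are given as a 3x3 rotation matrix whose columns are the frame's x, y, z axes.
In Python, from plant import * gives the robot as it stands. Calls block until the motion is done:
- move_pose(position, orientation): joint-space move of the TCP to a pose.
- movel(position, frame=None, vel=0.15, stop_force=None): straight line of the TCP; frame=None keeps the orientation; vel is the mean speed in m/s. With stop_force (N) it stops when the force on the tool has changed by that much, and returns True; else False.
- movej(angles): joint-space move.
- command_gripper(opening, effort=None): finger opening in m; effort is the grip in N (None keeps the last); returns when the fingers have stopped.
- dwell(seconds).
- ik(position, orientation): joint angles nearest the present ones, or None.
- grab_frame(name): name is "side" or "top" or "wrist"; returns the picture (400x640x3 uint8, red, green, blue); there is no depth.
- camera_model(name): a dict with "intrinsics" (3x3 intrinsics, pixels), "k1" (the pictures are not rectified: a ray, as slopes to the right and down, at radius r is drawn at 1 + k1 r^2 times it, then the intrinsics apply), "R" (3x3) and "t" (3): a world point X has camera coordinates R X + t; the wrist camera has in their place "T_tool_cam" (4x4, takes a point from camera to tool coordinates, whose origin is the TCP and whose axes are the tool frame's). Camera axes: x right, y down, z forward; pixel columns grow to the right and rows downward; lengths in m; the calibration is good to about 2 mm. A picture is of the moment at which its call begins: read the wrist's pose just before it. camera_model takes no time and is no camera call.
A pose or a line that the arm cannot do raises PlanningError and nothing moves.
- close_job(): hands the job in, once; it reports no verdict.
Readings, each from a call of its own:
- read_time(): time.
- read_q(): joint angles.
- read_qvel(): joint speeds.
- read_tau(): joint torques, N m.
- read_ee_pos(): TCP position.
- read_tcp_rot(): TCP orientation.
- read_contact_force(): force on the tool from outside, world axes, zero at the start.
- read_moment(): the same for the moment, N m.
- read_opening(): finger opening in m.
Only numpy, scipy, OpenCV 4.12 (cv2) and the standard library are available. Lean on these libraries where they do the work, as an engineer would, in place of code of your own. Each camera call takes 0.05 s, during which the arm holds its last target. There are 200 camera calls.

TASK

Take the post-mounted lens out of the white plastic stand, put its post into the empty upright post holder and press it gently down until the foot of the post bottoms out in the bore, so that the stiff collar is pushed up the post by the holder's rim and marks the depth. How deep the bore goes cannot be seen: feel for the bottom, do not ram it, let go of the lens, and leave the other things on the bench where they are.

Things in the scene. Friction and masses are not known exactly. Their poses are not given: they have to be found in the camera images.
- post: The loose lens post, 0.12 to 0.27 kg with its collar: a bare steel rod of 12.7 mm diameter and 100 mm length with a black lens mount on top. Origin at the centre of its foot, z up the rod; the last 2 mm of the foot taper to 9 mm diameter. At the start it stands upright in the hole of the stand, foot 30 mm below the stand's top
- post_foot (a point): The centre of the foot (lower end) of the post
- post_mount (a point): Centre of the black lens mount, 119 mm above the foot, axes as the post: a flat plate 12 mm thick (x), 36 mm wide (y), 38 mm tall (100 to 138 mm above the foot; a small screw stands 1 mm proud on top, the lens 0.5 mm on each face). Grip it from above across its thickness
- collar (a joint): How far (m) the aluminium collar on the rod (26 mm diameter, 10 mm tall) stands above its lowest place; range 0 to 0.052. Its underside is 34 mm + this value above the foot. It slides on the rod with a stiff drag of about 5 N, more than the post's weight, and stays where it is pushed
- collar_under (a point): The centre of the underside of the collar, on the rod's axis
- stand: White plastic block, 70 x 70 x 45 mm, fixed to the bench, with a hole 15.2 mm wide and 30 mm deep in the middle of its top, where the post stands at the start. Origin at the centre of its underside. Stand and holder may be left or right, either way round
- holder: The empty post holder, fixed: an upright dark steel tube, 30 mm outer diameter, 75 mm tall, on a 60 x 46 mm foot; a black thumbscrew sticks out 35 mm on its +x side, 55 mm up (not used). Origin at the centre of its underside. More than 30 N between the post or its collar and the holder or the bottom of its bore counts as ramming and damages it
- holder_mouth (a point): Centre of the mouth of the bore, level with the square-edged rim, 75 mm above the bench. Round bore of 15 mm diameter, blind: it bottoms out 46 to 70 mm below the rim, different every time and not told. The post goes in freely until the collar meets the rim; from there about 5 N pushes it on down; at the bottom it stops hard
- seat (a joint): How far (m) the light-sprung contact pin (5 mm diameter, called the seat) in the bottom of the bore is pushed down by the foot: 0 while free, 0.003 when it is flush and the post has bottomed out on the hard floor around it. Its spring yields to under 1 N, less than the post's weight. Tells nothing of how deep it lies
- solvent: Bystander: small brown jar with a black cap, 48 mm diameter, 85 mm tall; origin under its centre
- driver: Bystander: screwdriver, 170 mm long, lying on the bench
- fork: Bystander: black clamping fork, 95 x 32 x 9 mm, lying flat
- lens_cell: Bystander: flat round lens cell, 31 mm diameter, 12 mm tall
- screw_tray: Bystander: open grey tray, 90 x 130 x 25 mm
- bracket: Bystander: black angle bracket, 60 x 50 x 60 mm
- pedestal: Bystander: short steel pedestal, 32 mm diameter, 50 mm tall
There are look-alikes about, which are no part of the job. What is shaped like the post but pink is not meant.

How it is judged:
By the outcome, as a careful person would: the job done as asked, in the order asked, and still so for the second after the job is handed in, with the robot touching nothing.
It also fails if it takes over 48 s, if anything falls off the work surface, if the arm or the gripper's body presses on something with over 40 N, if the wrist force passes 120 N, or if a joint passes its speed limit or range.

## Working session

There is one attempt and no reset: what is moved stays moved. The work goes in short steps, each a Python script; the robot and the scene stay as the last script left them, time stands still between calls to the robot, and variables do not carry over. Pictures are saved under pics/ and viewed, about 8 in all and at most 12, crops included, and the job is handed in when it is done.

```bash
mkdir -p pics; ls; python3 - <<'E'
from plant import *
import cv2
for n in ("side","top"):
    im=grab_frame(n); cv2.imwrite(f"pics/{n}0.png",im[:,:,::-1]); 
    m=camera_model(n); print(n,m)
print(camera_model("wrist")); print(read_time(),read_ee_pos(),read_tcp_rot())
try: print(hold_point_z)
except Exception as e: print(e)
E
```

```text
pics
side {'intrinsics': array([[422.36244939,   0.        , 318.53508014],
       [  0.        , 422.36244939, 203.17330238],
       [  0.        ,   0.        ,   1.        ]]), 'k1': 0.03643286844033422, 'R': array([[ 0.93634957, -0.3510466 ,  0.00397031],
       [-0.24603172, -0.66422596, -0.70588403],
       [ 0.25043537,  0.65997739, -0.70831629]]), 't': array([-0.54011051,  0.18953942,  0.87442595])}
top {'intrinsics': array([[443.50040975,   0.        , 319.54932755],
       [  0.        , 443.50040975, 203.20495886],
       [  0.        ,   0.        ,   1.        ]]), 'k1': -0.007136838697480633, 'R': array([[ 9.27991196e-03, -9.99956482e-01, -9.57796876e-04],
       [-9.89997919e-01, -9.05263809e-03, -1.40791227e-01],
       [ 1.40776430e-01,  2.25474711e-03, -9.90038844e-01]]), 't': array([-0.04947529,  0.58666341,  1.22157341])}
{'intrinsics': array([[315.73312445,   0.        , 320.77166682],
       [  0.        , 315.73312445, 203.1050329 ],
       [  0.        ,   0.        ,   1.        ]]), 'k1': -0.046086487824130856, 'T_tool_cam': array([[ 9.05012507e-04, -2.92004452e-01,  9.56416531e-01,
        -9.20774729e-02],
       [ 9.99999377e-01, -3.60806553e-04, -1.05641112e-03,
         4.13182606e-04],
       [ 6.53558104e-04,  9.56416891e-01,  2.92003944e-01,
        -8.03819135e-02],
       [ 0.00000000e+00,  0.00000000e+00,  0.00000000e+00,
         1.00000000e+00]])}
0.1 [ 0.21787589 -0.63844439  0.29132141] [[-5.99673500e-04  3.22934885e-01 -9.46420995e-01]
 [ 1.59861860e-03 -9.46419647e-01 -3.22935438e-01]
 [-9.99998542e-01 -1.70662204e-03  5.12930668e-05]]
0.051
```

View pics/side0.png

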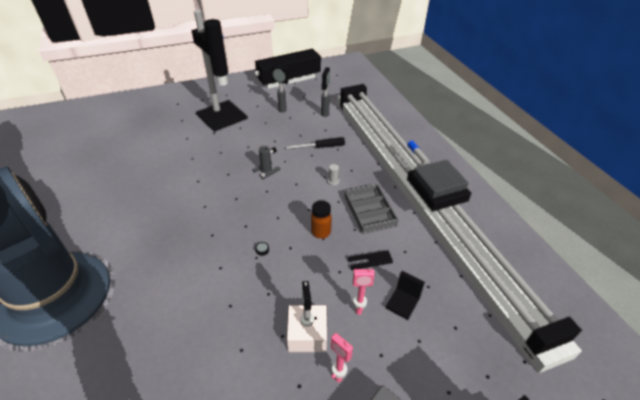

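View pics/top0.png

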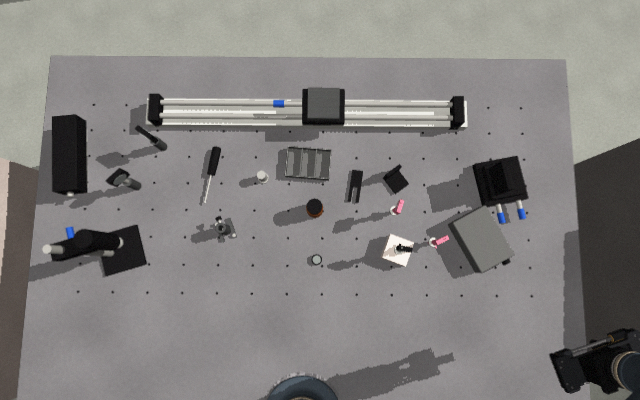

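The post stands in the white stand at top (400,248) and side (307,310). The pink look-alikes are at top (398,208) and (440,241). The empty holder appears to be at top (224,228), side (265,160). Other post-like items at top (125,180) and (152,138) are far back. I'll confirm in enlarged crops.

```bash
python3 - <<'E'
import cv2,numpy as np
t=cv2.imread("pics/top0.png"); s=cv2.imread("pics/side0.png")
c=lambda im,x,y,w=50,h=37:cv2.resize(im[y:y+h,x:x+w],(400,296),interpolation=cv2.INTER_CUBIC)
cv2.imwrite("pics/crop0.png",np.vstack([np.hstack([c(t,375,230),c(t,200,210)]),np.hstack([c(s,270,275,110,81),c(s,240,140)])]))
E
```

```text
(no output)
```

View pics/crop0.png

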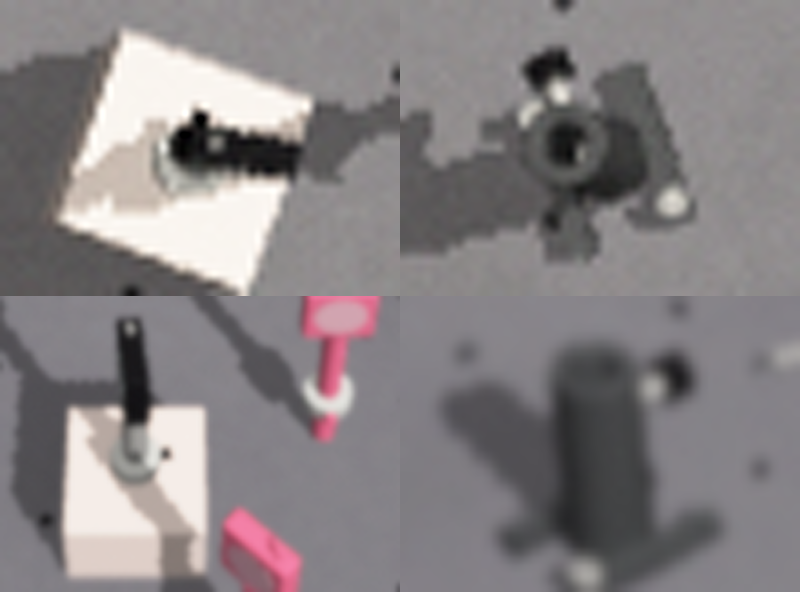

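```bash
cat > h.py <<'E'
from plant import *
import numpy as np, cv2
def ray(n,u,v,T=None):
    m=camera_model(n);K=m["intrinsics"]
    d=np.array([(u-K[0,2])/K[0,0],(v-K[1,2])/K[1,1]]);p=d.copy()
    for _ in range(20): p=d/(1+m["k1"]*(p@p))
    c=np.append(p,1)
    if n=="wrist": return T[:3,:3]@c,T[:3,3]
    return m["R"].T@c,-m["R"].T@m["t"]
def atz(n,u,v,z,T=None):
    d,o=ray(n,u,v,T); return o+d*(z-o[2])/d[2]
def proj(n,X,T=None):
    m=camera_model(n);K=m["intrinsics"]
    c=np.linalg.inv(T)[:3]@np.append(X,1) if n=="wrist" else m["R"]@X+m["t"]
    p=c[:2]/c[2]; p=p*(1+m["k1"]*(p@p)); return K[:2,:2]@p+K[:2,2]
def wristT():
    B=np.eye(4);B[:3,:3]=read_tcp_rot();B[:3,3]=read_ee_pos()
    return B@camera_model("wrist")["T_tool_cam"]
def down(th): # jaw direction y at angle th (deg), tool x down
    t=np.radians(th);x=np.array([0,0,-1.]);y=np.array([np.cos(t),np.sin(t),0])
    return np.stack([x,y,np.cross(x,y)],1)
E
python3 - <<'E'
from h import *
np.set_printoptions(precision=4,suppress=True)
q=lambda u,v,x,y,s=8:((u+.5)/s-.5+x,(v+.5)/s-.5+y)
cs=[atz("top",*q(u,v,375,230),.045) for u,v in((122,28),(312,100),(250,292),(58,215))]
c=np.mean(cs,0);print("stand",c, [np.degrees(np.arctan2(*(cs[i+1]-cs[i])[1::-1])) for i in range(3)],[np.linalg.norm(cs[i+1]-cs[i]) for i in range(3)])
for z in(.115,.153): print(z,(proj("top",[*c[:2],z])-[375,230])*8,(proj("side",[*c[:2],z])-[270,275])*3.636)
print("plate ends",atz("top",*q(185,143,375,230),.153),atz("top",*q(298,158,375,230),.153),atz("top",*q(215,143,375,230),.154))
print("side top of plate",atz("side",*q(130,25,270,275,3.636),.154))
h=atz("top",*q(167,147,200,210),.075);print("holder",h,"thumb",atz("top",*q(148,65,200,210),.055)-h)
print("side mouth",atz("side",*q(596-400,370-296,240,140),.075))
# camera pos
print(ray("top",320,200)[1],ray("side",320,200)[1])
E
```

```text
stand [ 0.4581 -0.2641  0.045 ] [np.float64(-110.40090937266909), np.float64(161.07302267380888), np.float64(68.64568551668619)] [np.float64(0.07075743136123064), np.float64(0.07070901248805479), np.float64(0.07147109921716592)]
0.115 [218.7754 146.844 ] [138.7987  97.8496]
0.153 [240.6266 142.0884] [137.7099  52.9563]
plate ends [ 0.4588 -0.2453  0.153 ] [ 0.4543 -0.2813  0.153 ] [ 0.4588 -0.2547  0.154 ]
side top of plate [ 0.4593 -0.2483  0.154 ]
holder [0.5111 0.2279 0.075 ] thumb [ 0.0304  0.0124 -0.02  ]
side mouth [0.5111 0.2294 0.075 ]
[ 0.4093 -0.0469  1.292 ] [ 0.3334 -0.6408  0.7553]
```

Confirmed: the black-mounted post is in the white stand, and its plate lies roughly along world y. The pink ones are excluded. The holder is the dark open tube with a thumbscrew at (0.511, 0.228). Next I move above the post for a close look.

```bash
python3 - <<'E'
from h import *
np.set_printoptions(precision=3,suppress=True)
best=None
for th in(-7,173):
    a=ik([.457,-.263,.285],down(th)); print(th,a); 
    for t2 in (th,th-30,th+30): print("  hold",t2,ik([.511,.229,.285],down(t2)))
    if a is not None and (best is None or abs(a[6])<abs(best[1][6])): best=(th,a)
th=best[0]; print(th)
move_pose([.457,-.263,.285],down(th))
T=wristT(); np.save("T1.npy",T); im=grab_frame("wrist"); cv2.imwrite("pics/w1.png",im[:,:,::-1]); print(read_time(),read_ee_pos())
for z in(.045,.153): print(z,proj("wrist",[.458,-.264,z],T))
E
```

```text
-7 [ 47.639  15.579 -26.776 107.16    8.104  59.117  10.536]
  hold -7 [ 17.232  28.781 -62.117 101.84   27.669  66.409 -60.501]
  hold -37 [ 17.184  28.739 -62.03  101.842  27.612  66.382 -90.45 ]
  hold 23 [ 17.569  29.079 -62.738 101.825  28.081  66.61  -30.865]
173 [ -24.125   22.484   64.419  110.768  -23.185   61.182 -136.848]
  hold 173 [ 19.82   31.369 -67.146 101.731  31.109  68.189 116.454]
  hold 143 [ 19.82   31.369 -67.146 101.731  31.109  68.189  86.454]
  hold 203 [ 19.82   31.369 -67.146 101.731  31.109  68.189 146.454]
-7
1.7833 [ 0.456 -0.265  0.285]
0.045 [322.225 183.431]
0.153 [322.599 216.702]
```

View pics/w1.png

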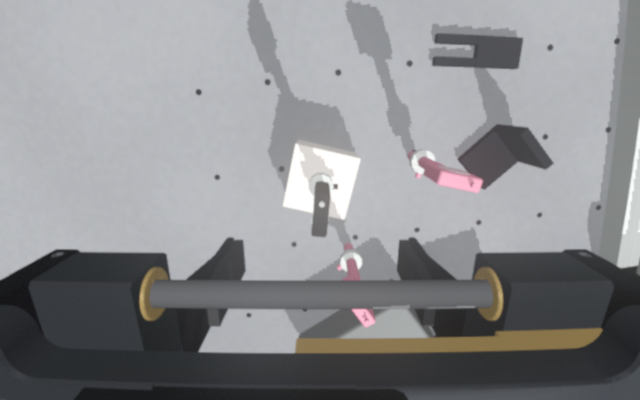

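```bash
python3 - <<'E'
import cv2
im=cv2.imread("pics/w1.png")[130:240,260:400]
cv2.imwrite("pics/w1c.png",cv2.resize(im,None,fx=5,fy=5,interpolation=cv2.INTER_CUBIC))
E
```

```text
(no output)
```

View pics/w1c.png

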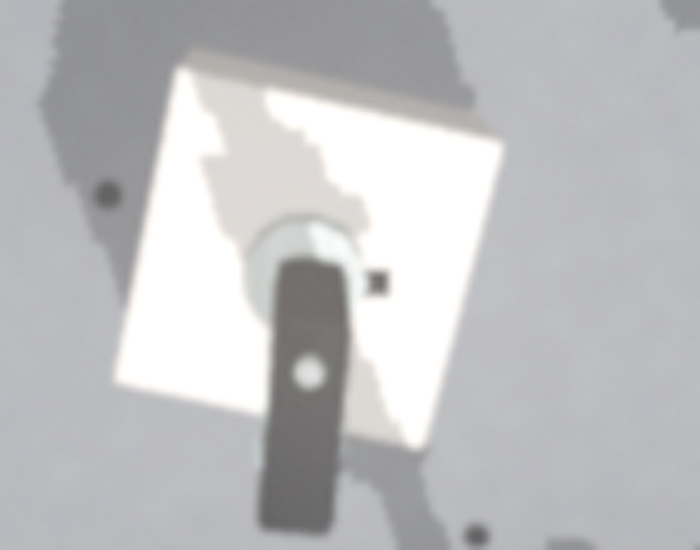

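```bash
python3 - <<'E'
from h import *
from scipy.optimize import least_squares
np.set_printoptions(precision=4,suppress=True)
q=lambda u,v,x,y,s=8:((u+.5)/s-.5+x,(v+.5)/s-.5+y)
T=np.load("T1.npy")
Q={"top":q(215,143,375,230),"side":q(130,30,270,275,3.636),"wrist":q(309,373,260,130,5)}
r=least_squares(lambda X:np.concatenate([proj(n,X,T)-Q[n] for n in Q]),[.458,-.26,.15]);print("screw",r.x,r.fun)
w=lambda u,v,z:atz("wrist",*q(u,v,260,130,5),z,T)
c=[w(u,v,.045) for u,v in((178,66),(503,142),(422,452),(116,380))];print("stand w",np.mean(c,0))
for k,(u,v) in dict(screw=(309,373),bend=(312,330),end=(295,530),top=(312,262)).items(): print(k,w(u,v,.154),w(u,v,.115))
print("pink top",atz("wrist",362,315,.13,T),atz("wrist",350,262,.0,T), atz("wrist",455,178,.13,T))
E
```

```text
screw [ 0.4584 -0.253   0.1569] [-0.4424  0.1157  0.3837 -0.0013 -0.1161  0.0909]
stand w [ 0.4563 -0.2628  0.045 ]
screw [ 0.4584 -0.2538  0.154 ] [ 0.4569 -0.2658  0.115 ]
bend [ 0.4596 -0.2473  0.154 ] [ 0.4584 -0.2581  0.115 ]
end [ 0.4531 -0.2784  0.154 ] [ 0.4507 -0.2946  0.115 ]
top [ 0.4609 -0.2372  0.154 ] [ 0.4599 -0.2462  0.115 ]
pink top [ 0.4812 -0.372   0.13  ] [ 0.48   -0.3852  0.    ] [ 0.5668 -0.2528  0.13  ]
```

The wrist crop shows the plate with its top face centred near row 430 (zoomed) and the screw off-centre at (309,373). The plate stands upright, centred at (0.4564, -0.2629), with its thickness direction at about -12°. That agrees with the stand centre within 1 mm. Now the grasp.

```bash
python3 - <<'E'
from h import *
np.set_printoptions(precision=4,suppress=True)
R=down(-12); p=np.array([.4564,-.2629,0])
movel(p+[0,0,.26],R,vel=.1)
print(movel(p+[0,0,.189],R,vel=.06,stop_force=6),read_contact_force())
print(read_ee_pos())
command_gripper(.03); command_gripper(0.0,45)
print("open",read_opening(),read_contact_force(),read_time())
print(movel(p+[0,0,.199],vel=.04),read_contact_force(),read_opening())
print(movel(p+[0,0,.32],vel=.1),read_contact_force(),read_opening(),read_time(),read_ee_pos())
cv2.imwrite("pics/l_t.png",grab_frame("top")[:,:,::-1]);s=grab_frame("side");cv2.imwrite("pics/l_s.png",s[:,:,::-1])
T=wristT();np.save("T2.npy",T);cv2.imwrite("pics/l_w.png",grab_frame("wrist")[:,:,::-1])
a=cv2.resize(s[200:350,220:420,::-1],(800,600),interpolation=cv2.INTER_CUBIC);cv2.imwrite("pics/l_sc.png",a)
E
```

```text
False [ 0.2443 -0.082   0.1047]
[ 0.4567 -0.263   0.1894]
open 0.011610669254057068 [0.5496 0.42   0.2534] 5.1417
False [-0.094  -1.2493 -2.3815] 0.011632282077272923
False [ 0.24   -0.5568 -1.9863] 0.01176609001488465 6.9 [ 0.456  -0.2628  0.3193]
```

View pics/l_sc.png

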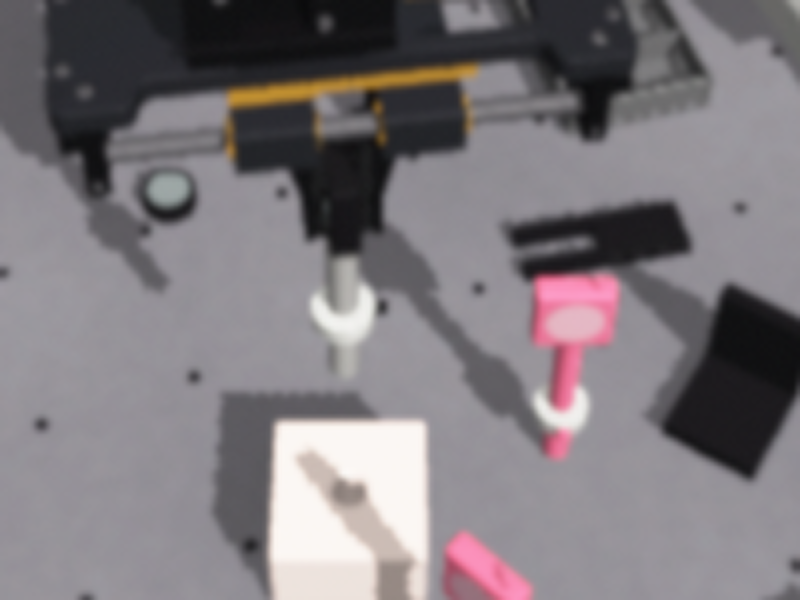

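Post held upright, with its foot at crop (345,378). Now I move near the holder and measure the mouth from nearly above with the wrist camera.

```bash
python3 - <<'E'
from h import *
np.set_printoptions(precision=4,suppress=True)
p=read_ee_pos(); f=[p[0],p[1],p[2]-.1744]
print("foot side pred",(proj("side",f)-[220,200])*4, "collar", (proj("side",[p[0],p[1],f[2]+.044])-[220,200])*4)
R=down(10)
movel([.511,.165,.30],R,vel=.2)
print(read_ee_pos(),read_tcp_rot()[:,1],read_contact_force(),read_opening(),read_q())
T=wristT();np.save("T3.npy",T);im=grab_frame("wrist")[:,:,::-1];cv2.imwrite("pics/w3.png",im)
u,v=proj("wrist",[.511,.228,.075],T).astype(int);print(u,v)
u0=max(0,min(u-50,520));v0=max(0,min(v-45,310));print(u0,v0,read_time())
cv2.imwrite("pics/w3c.png",cv2.resize(im[v0:v0+90,u0:u0+120],None,fx=6,fy=6,interpolation=cv2.INTER_CUBIC))
E
```

```text
foot side pred [346.392  367.7753] collar [344.6666 306.7333]
[0.5111 0.1641 0.3   ] [ 0.9851  0.1721 -0.0001] [ 0.246   0.1742 -2.1051] 0.011439350064355255 [ 12.0752  18.4632 -42.4866 104.3061  13.976   62.5907 -25.5387]
331 125
281 80 9.4083
```

View pics/w3c.png

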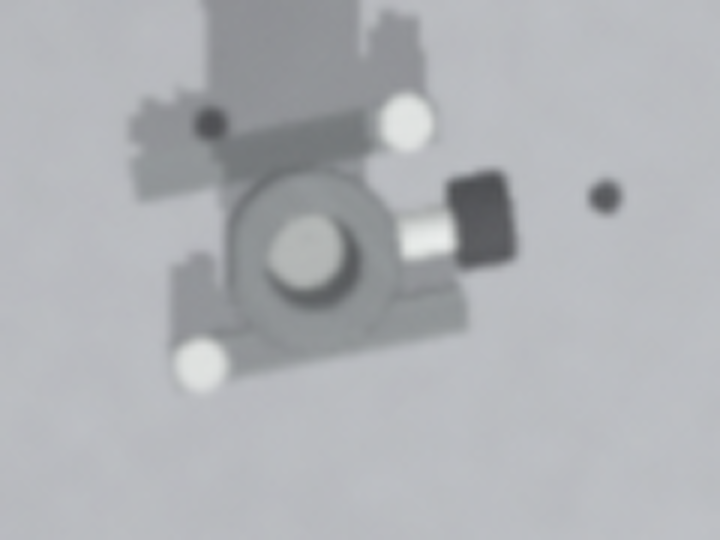

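```bash
python3 - <<'E'
from h import *
np.set_printoptions(precision=4,suppress=True)
T=np.load("T3.npy")
m=atz("wrist",(313.5+.5)/6-.5+281,(259.5+.5)/6-.5+80,.075,T);print("mouth",m)
np.save("m.npy",m)
R=down(10)
movel([m[0],m[1],.29],R,vel=.12)
movel([m[0],m[1],.262],R,vel=.08)
p=read_ee_pos();print(p,read_contact_force(),read_time())
f=np.array([p[0],p[1],p[2]-.1744])
out=[]
for n in("side","top"):
    im=grab_frame(n)[:,:,::-1]; u,v=proj(n,[m[0],m[1],.09],None);u0,v0=int(u)-25,int(v)-22
    print(n,"foot",(proj(n,f)-[u0,v0])*8,"mouth",(proj(n,m)-[u0,v0])*8)
    out.append(cv2.resize(im[v0:v0+50,u0:u0+50],(400,400),interpolation=cv2.INTER_CUBIC))
im=grab_frame("wrist")[:,:,::-1];T=wristT();print("wrist mouth",proj("wrist",m,T),"foot",proj("wrist",f,T))
cv2.imwrite("pics/a.png",np.vstack([np.hstack(out),np.hstack([im[110:310,120:520],im[110:310,120:520]])])) if 0 else cv2.imwrite("pics/a.png",np.hstack(out))
cv2.imwrite("pics/w4.png",im)
E
```

```text
mouth [0.5114 0.2305 0.075 ]
[0.5112 0.2303 0.2614] [ 0.9512  0.5649 -1.4674] 10.6083
side foot [204.9015 191.0752] mouth [208.434  220.2776]
top foot [204.7114 180.0602] mouth [211.9772 182.6609]
wrist mouth [320.4241 198.1929] foot [320.1959 202.1414]
```

View pics/a.png

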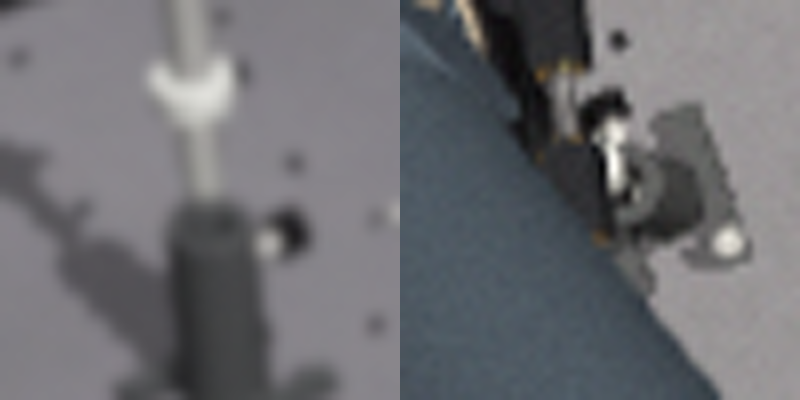

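Side view: the foot, at (203,195), is just above the mouth, at about (210,226), and parallel to the tube. The top view is blocked by the arm. I descend gently with a force stop.

```bash
python3 - <<'E'
from h import *
np.set_printoptions(precision=4,suppress=True)
m=np.load("m.npy"); off=.1744
print("f0",read_contact_force())
hit=movel([m[0],m[1],off+.060],down(10),vel=.03,stop_force=4)
p=read_ee_pos();print(hit,p,"foot z",p[2]-off,read_contact_force(),read_moment(),read_opening(),read_time())
E
```

```text
f0 [-0.8063  0.7056 -2.5277]
False [0.5115 0.2306 0.2346] foot z 0.06019444637162985 [-0.6562  0.1814 -1.6452] [-0.0128 -0.1041  0.0288] 0.011768308403342644 11.825
```

```bash
python3 - <<'E'
from h import *
np.set_printoptions(precision=4,suppress=True)
m=np.load("m.npy"); off=.1744;R=down(10)
def st(h): p=read_ee_pos();print(h,p,"foot z %.4f"%(p[2]-off),read_contact_force(),"%.2f"%read_time())
st(movel([m[0],m[1],off+.046],R,vel=.02,stop_force=4))
h=movel([m[0],m[1],off+.036],R,vel=.012,stop_force=9);st(h)
if not h:
    h=movel([m[0],m[1],off-.002],R,vel=.008,stop_force=7);st(h)
print(read_opening(),read_moment())
E
```

```text
False [0.5114 0.2306 0.2205] foot z 0.0461 [ 0.1171  0.6412 -0.9939] 12.68
False [0.5114 0.2305 0.2106] foot z 0.0362 [-1.2171 -1.3873  3.732 ] 13.66
True [0.5114 0.2306 0.1975] foot z 0.0231 [-0.095  -0.4244  3.8599] 15.74
0.012092478152447392 [-0.1211  0.0214 -0.0673]
```

Stopped at a depth of about 52 mm. I check that it is a hard stop and not a noise trip.

```bash
python3 - <<'E'
from h import *
np.set_printoptions(precision=4,suppress=True)
m=np.load("m.npy"); off=.1744;R=down(10)
def st(h): p=read_ee_pos();print(h,"foot z %.4f"%(p[2]-off),read_contact_force(),read_opening(),"%.2f"%read_time())
dwell(.2);st(0)
z=read_ee_pos()[2]
for i in range(4):
    h=movel([m[0],m[1],z-.0005*(i+1)],R,vel=.005,stop_force=9);st(h)
    F=read_contact_force()[2]
    if h or F>14: break
E
```

```text
0 foot z 0.0231 [0.1689 0.4177 4.353 ] 0.01169622288697105 15.94
False foot z 0.0231 [-0.4988 -1.1295  7.2317] 0.01149343135727741 16.20
False foot z 0.0231 [-1.9362 -1.6826  9.5705] 0.011904028739165266 16.45
False foot z 0.0231 [-2.1101 -2.2989 13.5584] 0.011763282447844381 16.70
False foot z 0.0230 [-4.0984 -1.8037 16.218 ] 0.011529904667835633 16.95
```

Hard stop: the force rises from 4 to 16 N with no motion. To rule out a wedged rod, I unload, release so it can settle, regrip lower-stress and press again gently.

```bash
python3 - <<'E'
from h import *
np.set_printoptions(precision=4,suppress=True)
m=np.load("m.npy"); off=.1744;R=down(10)
def st(h): p=read_ee_pos();print(h,p,read_contact_force(),read_opening(),"%.2f"%read_time())
z=read_ee_pos()[2]
movel([m[0],m[1],z+.0003],R,vel=.01);st("unload")
command_gripper(.03);dwell(.3);st("open")
command_gripper(0,45);st("regrip")
for i in range(9):
    h=movel([m[0],m[1],z-.0005*i],R,vel=.005);F=read_contact_force()[2]
    if F>13: break
st(("push",i))
movel([m[0],m[1],z+.0003],R,vel=.01)
command_gripper(.05);dwell(.2);st("released")
movel([m[0],m[1],.30],R,vel=.1)
movel([m[0],m[1]-.07,.30],R,vel=.15);st("clear")
T=wristT();w=grab_frame("wrist")[:,:,::-1];s=grab_frame("side")[:,:,::-1]
u,v=proj("side",[m[0],m[1],.09]).astype(int)
print("side: rim",(proj("side",m)-[u-25,v-25])*8,"collar under expected at rim; plate top",(proj("side",[m[0],m[1],.0231+.138])-[u-25,v-25])*8)
a=cv2.resize(s[v-25:v+25,u-25:u+25],(400,400),interpolation=cv2.INTER_CUBIC)
u,v=proj("wrist",[m[0],m[1],.1],T).astype(int);print(u,v);v=max(v,50)
b=cv2.resize(w[v-50:v+50,u-50:u+50],(400,400),interpolation=cv2.INTER_CUBIC)
cv2.imwrite("pics/end.png",np.hstack([a,b]))
E
```

```text
unload [0.5114 0.2305 0.1976] [-0.7419 -0.33    2.0116] 0.011326509083754452 17.32
open [0.5114 0.2305 0.1977] [-0.5191  0.2607  1.1219] 0.030006221757428772 18.27
regrip [0.5113 0.2305 0.1977] [ 0.2981 -0.6862 -0.3801] 0.011523690971898835 18.75
('push', 4) [0.5117 0.231  0.1976] [-1.9356 -1.8414 14.3   ] 0.011441886988622444 20.00
released [0.5114 0.2305 0.1977] [-0.2703  0.0883  0.7525] 0.0502259516432863 21.50
clear [0.5112 0.1612 0.3   ] [-0.0687  0.1171  0.4451] 0.050149652115326876 23.29
side: rim [208.434  244.2776] collar under expected at rim; plate top [183.6091  20.4949]
334 121
```

View pics/end.png

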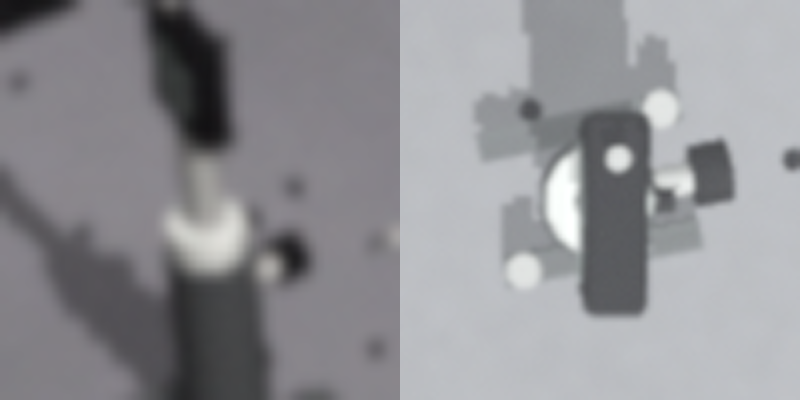

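Side view: the collar sits flush on the rim at about (208,240) and the post is upright. Wrist view: the mount is centred over the tube and the gripper is clear. The second press stopped at the same height, so I hand in.

```bash
python3 -c "
from plant import *
close_job();print(read_time())"
```

```text
the job is handed in; nothing more can be done
the job is handed in; nothing more can be done
```

The lens post is out of the white stand and pressed down in the holder until it stopped hard. I released it, moved the gripper clear, and handed the job in after about 23 s.

- **Depth:** the post stopped hard with its foot about 52 mm below the rim. From there the wrist force rose from about 4 N to 16 N with no further movement. I let go, gripped again and pressed to about 14 N, and it stopped at the same height to within about 0.1 mm. By the wrist readings, the push stayed under about 20 N, below the 30 N limit.
- **Final pictures:** the collar sits flush on the rim, and the post stands upright with the gripper clear of it. I saw no contact with the other things on the bench, but I did not compare their positions before and after.
- **Checks that were weaker:** the top camera was blocked by the arm during insertion, so alignment came from the wrist and side cameras. Their estimates of the holder's mouth differed by about 1–3 mm, and the post still went in without catching.

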